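# Take the kiln's temperature through the port in its lid

## Robot

A 7-joint arm with a two-finger parallel gripper is mounted at the origin on the work surface. World frame = base frame: x ahead of the robot, y to its left, z up, the work surface at z = 0. Lengths are in m, angles in degrees, forces in N, time in s.
With the tool pointing down it reaches from about 0.425 to 0.875 m from the base axis. Payload 4.7 kg.
Tool frame: the origin (TCP) lies on the mounting face of the last link; the fingertips stand 182 mm ahead of it and the grasp point (between the pads) lies env.grip_depth ahead of it (env.grip_depth is the distance from the TCP to the grasp point, in m); x points along the fingers, y is the direction in which the jaws open and shut, and the axes are right-handed (so a half turn about x gives the same grasp; the last joint's range is limited). The gripper opens to 87 mm and grips with 3 to 60 N. Pads are 19 mm wide; open, the fingers measure 117 mm over their backs; the gripper's body (75 mm by 190 mm) begins 51 mm behind the grasp point.
Start: joints at [72.198, 18.392, -4.016, 83.108, 1.295, 78.541, -3.26], TCP at [0.207, -0.616, 0.405] pointing down, gripper open.
Joint ranges: [-163.93, 163.93], [-17.29, 119.83], [-79.2, 71.16], [3.27, 140.29], [-89.18, 269.18], [5.43, 117.66], [-154.24, 154.24]. Speed limits (degrees/s): [147.25, 147.25, 180, 180, 180, 180, 180].

## Interface

Orientations are given as [roll, pitch, yaw] about the fixed x, y, z axes, in that order (R = Rz(yaw) Ry(pitch) Rx(roll)).
In Python, from cell import sensors, viewer, env gives the robot as it stands.
- The arm moves only by the tool carry_out, never from a script. Its argument "moves" is a list of rows, each a list of 4 numbers: the shift along the world's x, y, z in cm, then the turn about the world's z in rad. In form: [[tx, ty, tz, spin], ...]. A call has 1 to 12 rows; each row shifts and turns the pose as measured when the row begins; what a row does not reach is not made up. A row lasts 1/10 s, in which the tool goes at most 50 mm and 8.59 degrees, less where a joint would pass 70% of its speed; a pose out of reach is approached as far as the arm can. A call with a gripper value outside its range is refused whole. "hand" is the finger opening in cm, from 0 to 8.7, set as the call begins (left out, the last holds). The fingers move at their own pace and stop on an object; "force" is the grip in N (left out, the last holds). Time passes only in rows, so rows that do not move let the fingers close. It gives the time, the measured TCP pose, the force and the opening at its end, in the units of the state.
- sensors.get_obs(): the state, without advancing time (a new reading comes with each control period).
- viewer.read_camera(name): name is "scene" or "side" or "wrist"; returns the picture (384x512x3 uint8, red, green, blue); there is no depth.
- viewer.camera_model(name): a dict with "K" (3x3 intrinsics, pixels), "dist_coeffs" ([k1, k2, p1, p2, k3] as OpenCV has them; the pictures are not rectified), "extrinsics" (4x4, takes a point from world to camera coordinates). Camera axes: x right, y down, z forward; pixel columns grow to the right and rows downward; lengths in m; the calibration is good to about 2 mm. A picture is of the moment at which its call begins: read the wrist's pose just before it. camera_model takes no time and is no camera call; for the wrist camera it gives the pose at the moment of the call.
- env.sign_off(): hands the job in, once; it reports no verdict.
The state is a dict: "time_s": time; "qpos": joint angles; "joint_velocities": joint speeds; "effort": joint torques, N m; "tool_pos": TCP position; "tool_rot": TCP orientation; "force": force on the tool from outside, world axes, zero at the start; "wrist_torque": the same for the moment, N m; "grip_width": finger opening in m.
Only numpy, scipy, OpenCV 4.12 (cv2) and the standard library are available. Lean on these libraries where they do the work, as an engineer would, in place of code of your own. Each camera call takes 0.05 s, during which the arm holds its last target. There are 200 camera calls.

## Task

Check the small bench kiln before firing: pull the ceramic plug out of the port in its lid and set it down, without dropping it, on the soldering board. Then draw the temperature probe out of the tool rack and lower it upright, tip first, down the middle of the open port, never touching the kiln with it, until the dark band on its sheath is level with the top of the lid; finish while still holding it there, steady and centred in the port. Do not shove the kiln, and leave the other tools and things where they are.

Things in the scene. Friction and masses are not known exactly. Their poses are not given: they have to be found in the camera images.
- kiln: Small round bench kiln, fixed: steel drum 160 mm across, pale round lid 152 mm across with a dark rim band; flat lid top 120 mm above the bench. A black-tipped handle sticks out of the lid's rim toward the kiln's -x (to 130 mm from the axis, 105 mm up); a black terminal box on the other side. Origin: on its axis at bench level, z up. A round vertical port goes through the middle of the lid.
- port (a point): Centre of the port's mouth, level with the lid top on the kiln's axis; z up along the bore. The bore is round, 20 mm across, straight through the 30 mm thick lid into the empty chamber, which is 110 mm across; the chamber floor is 85 mm below the lid top.
- plug: Loose white ceramic plug in the port, about 45 g, round about its z (up). Flange 34 mm across, 7 mm thick, lying on the lid; on it a round knob 22 mm across (the grip), from 7 to 34 mm above the origin; below it a stub 17 mm across, 12 mm long, in the bore. Origin: centre of the flange's underside, 12 mm above what the plug stands on when stood on its stub.
- board: Soldering board, fixed: pale square refractory slab 150 x 150 mm with a grid of small dark dots, in a dark steel tray 160 x 160 mm; flat top 16 mm above the bench. Origin: centre of its underside at bench level; x and y along its edges.
- rack: Wooden tool rack, fixed. Top board 70 mm (its x) by 230 mm (its y), upper face 125 mm above the bench, with a row of four 15 mm holes at y = -78, -26, 26 and 78 mm. The probe and three wooden-handled tools hang in them upright, each resting on the foot of its handle; which is where varies. Wooden handles reach at most 57 mm above the board. Origin: centre of its underside.
- probe: Loose temperature probe, 110 g, upright in a rack hole: the tallest tool there, with straight black handle. Origin: centre of the handle's foot, on the rack's top board; z up along the rod. Round handle 26 mm across from 0 to 64 mm (the grip), then a grey head 21 mm across to 88 mm. Below: steel ferrule 12 mm across, 12 mm long, then a white sheath 8 mm across, ending 105 mm below the origin.
- probe_tip (a point): Lower end of the probe's sheath, on its axis, 105 mm below its origin.
- probe_band (a point): Middle of the dark band, 4 mm wide, round the white sheath: on the probe's axis, 45 mm below its origin and 60 mm above its tip.
- flat_file: Bystander in the rack: flat needle file with pear-shaped pale wooden handle 57 mm high, up to 23 mm across. Origin: foot of the handle.
- graver: Bystander in the rack: graver with dark wooden mushroom handle 49 mm high, up to 30 mm across. Origin: foot of the handle.
- round_file: Bystander in the rack: round file with barrel-shaped pale wooden handle 53 mm high, 24 mm across. Origin: foot of the handle.
- jar: Bystander: small brown glass jar with white lid, 52 mm across, 58 mm high. Origin: centre of its underside.
- doming_block: Bystander: steel doming block, a 50 mm cube with round hollows. Origin: centre of its underside.
- pliers: Bystander: pliers lying flat, about 155 mm long, 12 mm high. Origin: near the middle, at bench level.
- hammer: Bystander: small hammer lying flat, 220 mm long. Origin: near its middle, at bench level.
- dish: Bystander: white ceramic dish 84 mm across, 22 mm high. Origin: centre of its underside.
Things that resemble listed ones, but are neither listed nor needed, are in the scene too. Leave any purple, turquoise or yellow look-alike of the plug alone.

How it is judged:
By the outcome, as a careful person would: the job done as asked, in the order asked, and still so for the second after the job is handed in, while the arm keeps its last pose, push and grip.
It also fails if it takes over 64 s, if anything falls off the work surface, if the arm or the gripper's body presses on something with over 40 N, if the wrist force passes 120 N, or if a joint passes its speed limit or range.

## Working session

There is one attempt and no reset: what is moved stays moved. The work goes in short steps, Python scripts to look and compute and a tool call to move; the robot and the scene stay as the last step left them, time stands still between calls to the robot, and variables do not carry over. Pictures are saved under pics/ and viewed, about 8 in all and at most 12, crops included, and the job is handed in when it is done.

Besides the shell and the picture viewer there is one more tool, called after "Call:" as name(argument=value, ...) on one line, values as JSON. carry_out: Moves the arm, as the interface text tells. Its arguments: {"type":"object","properties":{"moves":{"type":"array"},"hand":{"type":"number"},"force":{"type":"number"}},"required":["moves"]}

```bash
mkdir -p pics; ls
cat > h.py <<'E'
import numpy as np, cv2
from cell import sensors, viewer, env
def snap(n,f):
    m=viewer.camera_model(n); im=viewer.read_camera(n); cv2.imwrite('pics/'+f,im[:,:,::-1]); np.savez('pics/'+f+'.npz',im=im,K=m['K'],d=m['dist_coeffs'],E=m['extrinsics']); return im,m
def load(f):
    z=np.load('pics/'+f+'.npz'); return z['im'],dict(K=z['K'],dist_coeffs=z['d'],extrinsics=z['E'])
def ray(m,uv):
    p=cv2.undistortPoints(np.array([[uv]],float),np.array(m['K']),np.array(m['dist_coeffs']))[0,0]
    E=np.array(m['extrinsics']);R=E[:3,:3];t=E[:3,3]
    return -R.T@t, R.T@np.array([p[0],p[1],1])
def onz(m,uv,z):
    c,d=ray(m,uv); return c+d*(z-c[2])/d[2]
def proj(m,P):
    E=np.array(m['extrinsics']); return cv2.projectPoints(np.array(P,float).reshape(-1,3),cv2.Rodrigues(E[:3,:3])[0],E[:3,3],np.array(m['K']),np.array(m['dist_coeffs']))[0][:,0]
E
python3 - <<'E'
from h import *
for n in ['scene','side','wrist']:
    im,m=snap(n,n+'0.png'); E=np.array(m['extrinsics']); print(n,-E[:3,:3].T@E[:3,3],E[2,:3])
a,b=[cv2.imread(f'pics/{n}0.png') for n in('scene','side')]
print(env.grip_depth, sensors.get_obs())
E
```

```text
pics
scene [1.05715652 0.38291205 1.08936623] [-0.42772504 -0.36516852 -0.8268635 ]
side [ 0.44576374 -0.78058089  0.60636356] [ 0.12429629  0.81429457 -0.56698746]
wrist [ 0.27767743 -0.59173221  0.38460719] [-0.26146417 -0.08571285 -0.96139991]
0.1635 {'time_s': 0.15, 'qpos': array([72.19730414, 18.4306755 , -4.01678542, 83.15752836,  1.29371877,
       78.54079102, -3.26019988]), 'joint_velocities': array([ 0.03031861, -0.01691102,  0.01220788, -0.1136715 , -0.02744495,
       -0.07085465,  0.19487383]), 'effort': array([-7.75699436e-05, -4.91793430e+01, -4.04355358e-01, -3.12878072e+01,
       -6.38442859e-02,  4.05327778e-02,  1.19548436e-04]), 'tool_pos': array([ 0.20737791, -0.61588157,  0.40390872]), 'tool_rot': array([-87.7301723 ,  89.91608817, 110.8826225 ]), 'force': array([-0.39397548, -0.36884474, -0.59967337]), 'wrist_torque': array([0.00051324, 0.00392549, 0.00677439]), 'grip_width': 0.08709972972893823}
```

View pics/scene0.png

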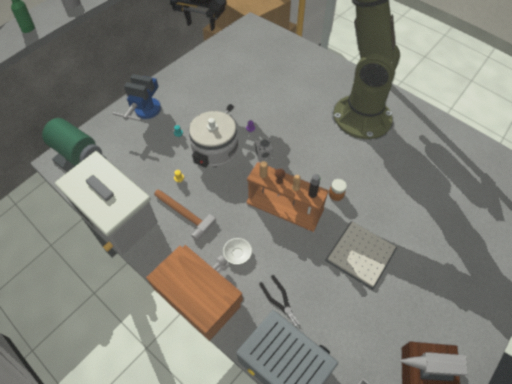

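View pics/side0.png

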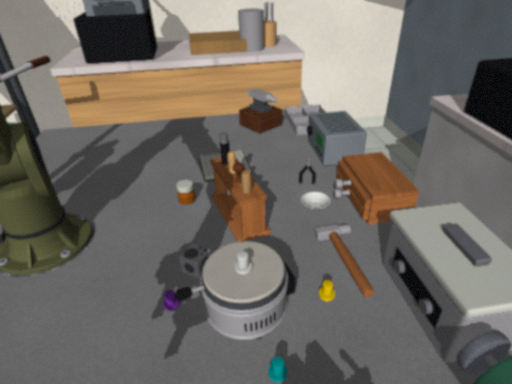

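The scene view shows the kiln at about (213,130) with the white plug on top, the probe at (314,185) at one end of the rack, and the board at (362,255). The side view shows the plug at (243,258) and the probe at (224,145). Next I'll turn these into positions.

Run:
```python
from h import *
def tri(a,b):
    (c1,d1),(c2,d2)=a,b
    d1=d1/np.linalg.norm(d1);d2=d2/np.linalg.norm(d2)
    A=np.stack([d1,-d2],1);s=np.linalg.lstsq(A,c2-c1,rcond=None)[0]
    p,q=c1+d1*s[0],c2+d2*s[1];return (p+q)/2,np.linalg.norm(p-q)
i,s=load('scene0.png');j,d=load('side0.png')
print('plug top',tri(ray(s,(211,122)),ray(d,(243,251))))
print('probe top',tri(ray(s,(315,177)),ray(d,(223,135))))
print('board ',onz(s,(362,255),.016),[onz(s,p,.016)[:2].round(3) for p in((359,226),(395,244),(371,284),(328,258))])
print('rack',[onz(s,p,.125)[:2].round(3) for p in((255,165),(327,190),(321,208),(249,182))])
print('jar',onz(s,(339,185),.058))
a=cv2.resize(i[90:300,170:410],None,fx=3,fy=2.8,interpolation=2)
b=cv2.resize(j[120:360,130:400],None,fx=2.9,fy=2.4,interpolation=2)
cv2.imwrite('pics/za.png',a[:,:,::-1]);cv2.imwrite('pics/zb.png',cv2.resize(j[120:330,150:330],None,fx=2.8,fy=2.8,interpolation=2)[:,:,::-1])
```

```text
plug top (array([ 0.48211224, -0.2976357 ,  0.15588499]), np.float64(0.002063901140397988))
probe top (array([0.47904182, 0.09393498, 0.20878322]), np.float64(0.002112277921003315))
board  [0.48739279 0.300867   0.016     ] [array([0.412, 0.241]), array([0.393, 0.359]), array([0.546, 0.37 ]), array([0.56 , 0.229])]
rack [array([ 0.504, -0.096]), array([0.437, 0.12 ]), array([0.498, 0.142]), array([ 0.563, -0.069])]
jar [0.35436896 0.11973045 0.058     ]
```

View pics/za.png

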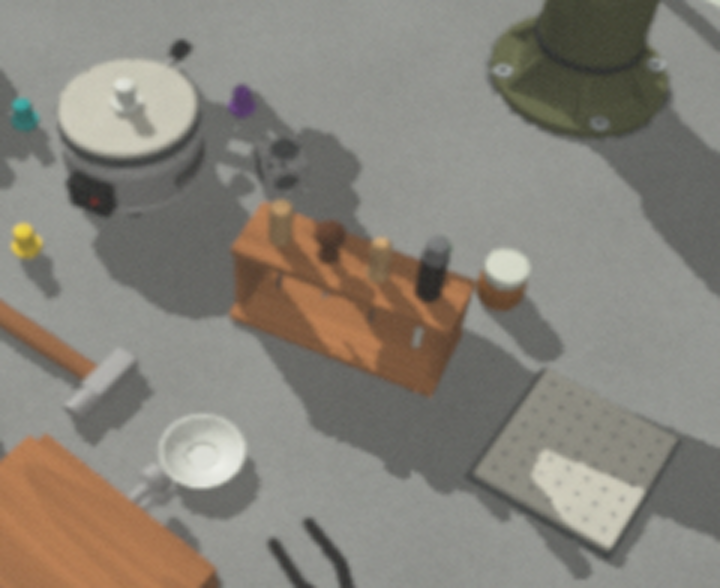

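The crop confirms the layout: the probe is in the last hole next to the jar, the other holes hold the tools, and the board is clear. Moving above the plug.

Call:
carry_out(moves=[[2.75, 3.2, 0.4, 0], [2.75, 3.2, 0.4, 0], [2.75, 3.2, 0.4, 0], [2.75, 3.2, 0.4, 0], [2.75, 3.2, 0.4, 0], [2.75, 3.2, 0.4, 0], [2.75, 3.2, 0, 0], [2.75, 3.2, 0, 0], [2.75, 3.2, 0, 0], [2.75, 3.0, 0, 0], [0, 0, 0, 0], [0, 0, 0, 0]], hand=6)

```text
time_s: 1.35
tool_pos: [0.4864, -0.2821, 0.4243]
tool_rot: [-63.3, 89.5, 135.1]
force: [-1.1, 0.0, -0.2]
grip_width: 0.06
```

Run:
```python
from h import *
o=sensors.get_obs();print(o['time_s'],o['tool_pos'],o['tool_rot'],o['qpos'])
im,m=snap('wrist','w1.png')
print(proj(m,[[.482,-.298,.154],[.482,-.298,.12]]))
```

```text
1.35 [ 0.48638096 -0.28210877  0.42431593] [-63.26262879  89.54117548 135.12996101] [ 46.19968364   8.45375774 -20.77416663  93.44124207   2.88988171
  79.09470674 -46.54438268]
[[275.41490565 201.19937765]
 [273.56236685 189.7844289 ]]
```

View pics/w1.png

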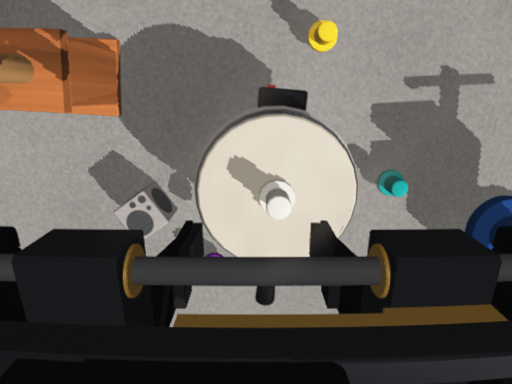

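The wrist view shows the lid circle centred near (276,187), and the plug's knob top at (278,207) with its flange at (277,197). I'll convert the lid and knob to positions by colour mask.

Run:
```python
from h import *
im,m=load('w1.png')
print('knob',onz(m,(278,207),.154))
# lid edges, pale pixels
g=im.astype(int); mask=((g.min(2)>150)&(g[...,0]-g[...,2]>5)).astype(np.uint8)
c=max(cv2.findContours(mask,0,1)[0],key=cv2.contourArea)
h=cv2.convexHull(c)[:,0]
P=np.array([onz(m,p,.12)[:2] for p in h]); 
ok=(h[:,1]<215)
P=P[ok];A=np.c_[2*P,np.ones(len(P))];s=np.linalg.lstsq(A,(P**2).sum(1),rcond=None)[0]
print('lid',s[:2],np.sqrt(s[2]+s[0]**2+s[1]**2),len(P))
w=((g.min(2)>225)).astype(np.uint8);w[:, :240]=0;w[:,320:]=0
n,l,st,ce=cv2.connectedComponentsWithStats(w)
for k in range(1,n):
  if st[k,4]>60: print(st[k],ce[k],onz(m,ce[k],.154))
```

```text
knob [ 0.47783321 -0.30176978  0.154     ]
lid [ 0.47745293 -0.30312811] 0.07480052059159197 34
[270 182  25  37 484] [282.22933884 203.55991736] [ 0.48184187 -0.30411833  0.154     ]
```

Call:
carry_out(moves=[[-0.4, -1.1, 0, 0], [-0.4, -1.1, 0, 0], [0, 0, -2, 0], [0, 0, -2, 0], [0, 0, -2, 0], [0, 0, 0, 0], [0, 0, 0, 0]])

```text
time_s: 2.1
tool_pos: [0.4699, -0.3192, 0.3632]
tool_rot: [-30.0, 89.6, 167.3]
force: [0.3, -0.3, 0.9]
grip_width: 0.0602
```

Call:
carry_out(moves=[[0, 0, 0, 0], [0, 0, 0, 0]])

```text
time_s: 2.3
tool_pos: [0.4693, -0.3211, 0.365]
tool_rot: [-14.2, 89.7, -177.2]
force: [0.8, 0.3, -0.4]
grip_width: 0.0596
```

Run:
```python
from h import *
for k in range(3):
    o=sensors.get_obs();print(o['time_s'],o['tool_pos'],o['tool_rot'],o['joint_velocities'].round(2))
    if k<2: im,m=snap('wrist','w2.png')
print(proj(m,[[.4775,-.3025,.154],[.4775,-.3025,.12]]))
g=im.astype(int)
w=((g.min(2)>225)).astype(np.uint8)
n,l,st,ce=cv2.connectedComponentsWithStats(w)
for k in range(1,n):
  if st[k,4]>100: print(st[k],ce[k],onz(m,ce[k],.154))
```

```text
2.3 [ 0.46929865 -0.32114487  0.36498479] [ -14.21579252   89.71372087 -177.15887447] [ 0.35 -0.29  0.23 -0.66 -0.08  0.32  0.05]
2.35 [ 0.46935806 -0.32111365  0.36508908] [ -11.52099436   89.72247377 -174.45851494] [-0.3  -0.08 -0.3   0.1  -0.07 -0.22 -0.15]
2.4 [ 0.46945977 -0.32080676  0.36496162] [ -13.94108538   89.71802355 -176.8526723 ] [-0.23  0.05 -0.24  0.41 -0.14 -0.17 -0.15]
[[232.95571904 196.74140676]
 [236.24411785 182.81666107]]
[233 189  17  23 199] [241.6080402  201.14070352] [ 0.47628101 -0.30860393  0.154     ]
```

View pics/w2.png

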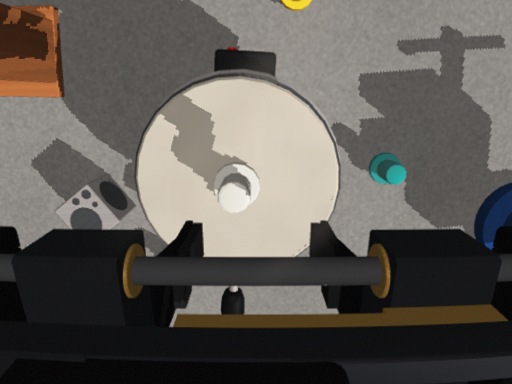

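The knob top is at (234,196), within a pixel of the prediction. Correcting xy.

Call:
carry_out(moves=[[0.45, 0.9, 0, 0], [0.45, 0.95, 0, 0], [0, 0, 0, 0], [0, 0, 0, 0]])

```text
time_s: 2.8
tool_pos: [0.4803, -0.2992, 0.3663]
tool_rot: [2.7, 89.8, -160.1]
force: [-0.3, 0.3, 0.1]
grip_width: 0.0597
```

Call:
carry_out(moves=[[-0.2, -0.3, -1, 0], [0, 0, -1.2, 0], [0, 0, -1.2, 0], [0, 0, -0.8, 0], [0, 0, 0, 0], [0, 0, 0, 0]])

```text
time_s: 3.4
tool_pos: [0.477, -0.3027, 0.3186]
tool_rot: [-23.1, 89.7, 174.1]
force: [-0.0, -0.6, 0.1]
grip_width: 0.06
```

Call:
carry_out(moves=[[0, 0, -0.3, 0], [0, 0, 0, 0]])

```text
time_s: 3.6
tool_pos: [0.4771, -0.3029, 0.3157]
tool_rot: [-20.7, 89.7, 176.4]
force: [0.6, -1.0, -0.7]
grip_width: 0.0596
```

Call:
carry_out(moves=[[0, 0, 0, 0], [0, 0, 0, 0], [0, 0, 0, 0], [0, 0, 0, 0], [0, 0, 0, 0], [0, 0, 0, 0]], hand=0, force=15)

```text
time_s: 4.2
tool_pos: [0.4776, -0.303, 0.3172]
tool_rot: [5.5, 89.8, -157.3]
force: [-0.2, 1.1, -1.1]
grip_width: 0.0212
```

Call:
carry_out(moves=[[0, 0, 1, 0], [0, 0, 2, 0], [0, 0, 3, 0], [0, 0, 3, 0], [0, 0, 3, 0], [0, 0, 3, 0], [0, 0, 1, 0], [0, 0, 0, 0], [0, 0, 0, 0]])

```text
time_s: 5.1
tool_pos: [0.4758, -0.3015, 0.4849]
tool_rot: [-17.4, 89.7, 179.9]
force: [0.2, 1.1, -0.4]
grip_width: 0.0215
```

Call:
carry_out(moves=[[0, 2, 0, 0.1], [0, 4, 0, 0.14], [0, 4, 0, 0.14], [0, 4, 0, 0.14], [0, 4, 0, 0.14], [0, 4, 0, 0.14], [0, 4, 0, 0.14], [0, 4, 0, 0.14], [0, 4, 0, 0.14], [0, 4, 0, 0.14], [0, 4, 0, 0.14], [0, 2, 0, 0.07]])

```text
time_s: 6.3
tool_pos: [0.4666, 0.1486, 0.461]
tool_rot: [-71.3, 88.0, -141.0]
force: [0.5, 0.3, -0.6]
grip_width: 0.0217
```

Call:
carry_out(moves=[[0, 0, 0, 0], [0, 0, 0, 0], [0, 0, 0, 0]])

```text
time_s: 6.6
tool_pos: [0.4661, 0.1487, 0.4579]
tool_rot: [-75.0, 87.7, -144.7]
force: [-0.6, -0.2, 0.1]
grip_width: 0.0213
```

Run:
```python
from h import *
o=sensors.get_obs();print(o)
im,m=snap('wrist','w3.png')
```

```text
{'time_s': 6.6, 'qpos': array([ 24.24611438,  -0.1650597 , -44.65848646,  98.30538619,
         0.48302318,  84.04980988,  -0.15125977]), 'joint_velocities': array([ 0.8539102 ,  0.23515357,  0.98256678,  0.62497914,  0.69932005,
        0.01733985, -0.25445679]), 'effort': array([-5.75292762e-01, -2.31019002e+01, -4.28205477e-01, -3.16456032e+01,
       -9.30000236e-02,  2.28091311e-01,  1.08891967e-02]), 'tool_pos': array([0.46606682, 0.14870066, 0.45790925]), 'tool_rot': array([ -74.97872547,   87.68431535, -144.66054228]), 'force': array([-0.58734039, -0.16439575,  0.09711976]), 'wrist_torque': array([-0.00159793, -0.19607333,  0.01796521]), 'grip_width': 0.02132675815764288}
```

View pics/w3.png

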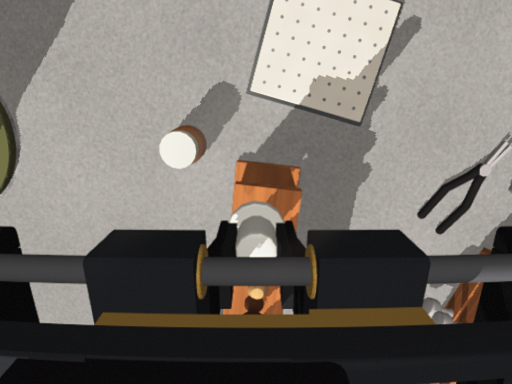

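The board is at the upper centre with its near corners at (249,90) and (363,123), the plug is held at (256,225), and the rack is below. The board is still ahead, so I'll go on more slowly.

Call:
carry_out(moves=[[0.2, 1.5, 0.2, 0], [0.3, 2.5, 0.2, 0], [0.3, 2.5, 0.2, 0], [0.3, 2.5, 0.2, 0], [0.3, 2.5, 0.1, 0], [0.3, 2.5, 0.1, 0], [0.2, 1.5, 0, 0], [0, 0, 0, 0], [0, 0, 0, 0], [0, 0, 0, 0]])

```text
time_s: 7.65
tool_pos: [0.4944, 0.2882, 0.4653]
tool_rot: [-65.2, 87.2, -137.5]
force: [-0.6, -0.3, -1.7]
grip_width: 0.0217
```

Run:
```python
from h import *
i,s=load('w3.png')
print([onz(s,p,.016)[:2].round(3) for p in((252,91),(361,121),(400,2))])
o=sensors.get_obs();print(o['tool_pos'],o['tool_rot'])
im,m=snap('wrist','w4.png')
g=im.astype(int)
# probe & board check by numbers
w=((g.min(2)>150)).astype(np.uint8)
n,l,st,ce=cv2.connectedComponentsWithStats(w)
for k in range(1,n):
  if st[k,4]>300: print(st[k],ce[k],onz(m,ce[k],.016))
```

```text
[array([0.416, 0.217]), array([0.562, 0.232]), array([0.547, 0.379])]
[0.49438257 0.28822039 0.46534224] [ -65.20551242   87.23526442 -137.48327693]
[    0     0   349   255 26320] [157.75170973 108.33833587] [0.33100835 0.29434279 0.016     ]
[  316    17   196   238 17467] [424.0386443  133.19843133] [0.68291805 0.37418904 0.016     ]
[327  31  38  33 350] [346.66571429  46.09714286] [0.54300588 0.44281582 0.016     ]
[ 202   72  130  117 9789] [259.5330473  128.26734089] [0.47029821 0.31066659 0.016     ]
[230 204  52  23 552] [255.16304348 213.43478261] [0.50185303 0.19167344 0.016     ]
[237 234  39  23 740] [256.50810811 246.28243243] [0.51988769 0.14152212 0.016     ]
[ 31 283  60  36 880] [ 62.84659091 295.98863636] [ 0.23577911 -0.05953223  0.016     ]
```

Call:
carry_out(moves=[[-0.3, 1.1, 0, 0], [-0.3, 1.1, -1, 0], [0, 0, -2.5, 0], [0, 0, -2.5, 0], [0, 0, -2.5, 0], [0, 0, -2.5, 0], [0, 0, -2.5, 0], [0, 0, -2.5, 0], [0, 0, -1, 0], [0, 0, 0, 0], [0, 0, 0, 0], [0, 0, 0, 0]])

```text
time_s: 8.9
tool_pos: [0.4828, 0.3164, 0.2878]
tool_rot: [-64.8, 87.4, -136.9]
force: [0.6, -0.1, -1.0]
grip_width: 0.0217
```

Call:
carry_out(moves=[[0, 0, -1.5, 0], [0, 0, -1.5, 0], [0, 0, -1, 0], [0, 0, -0.5, 0], [0, 0, 0, 0], [0, 0, 0, 0], [0, 0, 0, 0]])

```text
time_s: 9.6
tool_pos: [0.4835, 0.3167, 0.2407]
tool_rot: [-63.2, 87.6, -135.4]
force: [-0.4, 0.2, 0.0]
grip_width: 0.0211
```

Call:
carry_out(moves=[[0, 0, -0.4, 0], [0, 0, -0.4, 0], [0, 0, -0.2, 0], [0, 0, 0, 0], [0, 0, 0, 0]])

```text
time_s: 10.1
tool_pos: [0.4839, 0.3169, 0.2308]
tool_rot: [-62.2, 87.7, -134.4]
force: [0.2, 1.0, -1.0]
grip_width: 0.0217
```

Call:
carry_out(moves=[[0, 0, -0.2, 0], [0, 0, -0.2, 0], [0, 0, 0, 0]])

```text
time_s: 10.4
tool_pos: [0.484, 0.3169, 0.2267]
tool_rot: [-61.9, 87.7, -134.2]
force: [-1.0, 0.1, -0.9]
grip_width: 0.0214
```

Call:
carry_out(moves=[[0, 0, -0.1, 0], [0, 0, -0.1, 0], [0, 0, 0, 0]])

```text
time_s: 10.7
tool_pos: [0.484, 0.3172, 0.2253]
tool_rot: [-61.5, 87.7, -133.7]
force: [-0.5, 0.3, -0.1]
grip_width: 0.0212
```

Call:
carry_out(moves=[[0, 0, -0.1, 0], [0, 0, 0, 0]])

```text
time_s: 10.9
tool_pos: [0.484, 0.3174, 0.2253]
tool_rot: [-60.6, 87.8, -132.9]
force: [-0.4, -0.7, -0.8]
grip_width: 0.0218
```

Call:
carry_out(moves=[[0, 0, -0.2, 0], [0, 0, 0, 0]])

```text
time_s: 11.1
tool_pos: [0.4842, 0.318, 0.2254]
tool_rot: [-58.9, 87.8, -131.1]
force: [-0.0, -0.0, -0.3]
grip_width: 0.0215
```

Call:
carry_out(moves=[[0, 0, -0.2, 0], [0, 0, 0, 0]])

```text
time_s: 11.3
tool_pos: [0.4844, 0.3186, 0.2253]
tool_rot: [-57.4, 87.8, -129.6]
force: [-0.1, 0.9, -0.8]
grip_width: 0.0214
```

Call:
carry_out(moves=[[0, 0, 0, 0], [0, 0, 0, 0], [0, 0, 0, 0], [0, 0, 0, 0], [0, 0, 0, 0]], hand=5)

```text
time_s: 11.8
tool_pos: [0.4844, 0.3183, 0.2237]
tool_rot: [-58.6, 87.8, -130.9]
force: [0.5, -0.4, 0.1]
grip_width: 0.0481
```

Call:
carry_out(moves=[[0, 0, 1, 0], [0, 0, 2, 0], [0, 0, 3, 0], [0, 0, 4, 0], [0, 0, 4, 0], [0, 0, 4, 0], [0, 0, 2, 0], [0, 0, 1, 0], [0, 0, 0, 0], [0, 0, 0, 0]])

```text
time_s: 12.8
tool_pos: [0.4811, 0.3179, 0.4453]
tool_rot: [-59.2, 87.8, -131.2]
force: [-0.4, 0.3, -0.1]
grip_width: 0.0498
```

Run:
```python
from h import *
o=sensors.get_obs();print(o['tool_pos'],o['tool_rot'])
im,m=snap('wrist','w5.png')
```

```text
[0.48109168 0.31792187 0.44526875] [ -59.16183577   87.83242747 -131.24462628]
```

View pics/w5.png

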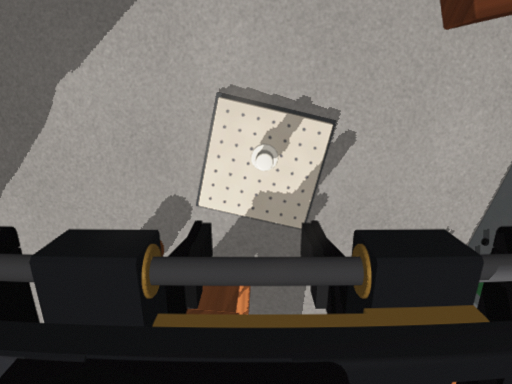

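The plug stands upright near the middle of the board at (263,157). Next the probe: I'll pass just beyond it so the wrist camera sees it.

Call:
carry_out(moves=[[0, -1.5, 0.5, 0], [0, -2.5, 0.5, 0], [0, -2.5, 0.5, 0], [0, -2.5, 0, 0], [0, -2.5, 0, 0], [0, -2.5, 0, 0], [0, -2.5, 0, 0], [0, -2.5, 0, 0], [0, -2.5, 0, 0], [0, -1.5, 0, 0], [0, 0, 0, 0], [0, 0, 0, 0]])

```text
time_s: 14.05
tool_pos: [0.4763, 0.0761, 0.4408]
tool_rot: [-80.9, 86.2, -152.9]
force: [-0.3, -0.1, -0.5]
grip_width: 0.05
```

Run:
```python
from h import *
o=sensors.get_obs();print(o['tool_pos'],o['tool_rot'])
im,m=snap('wrist','w6.png')
print(proj(m,[[.478,.096,.213],[.478,.096,.189],[.478,.096,.125]]))
```

```text
[0.47629822 0.07611704 0.44081632] [ -80.87970915   86.17721582 -152.85167408]
[[291.18074343 182.7971348 ]
 [289.88132446 174.32881662]
 [287.38434874 158.12174922]]
```

View pics/w6.png

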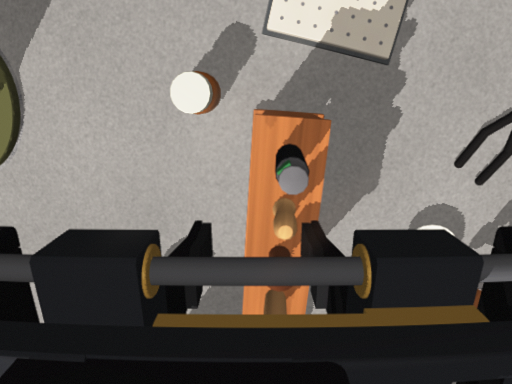

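The probe's grey head top is at (294,180), close to the predicted (291,183). The jaws are across the rack. The tool has a 3.8° tilt, so I'll find which motions reduce it.

Run:
```python
from h import *
i,s=load('w6.png')
print(onz(s,(293.5,180),.213), onz(s,(291,150),.125))
o=sensors.get_obs();print(o['qpos'],o['tool_rot'],o['tool_pos'],o['joint_velocities'])
```

```text
[0.47881758 0.09836428 0.213     ] [0.47862308 0.10440635 0.125     ]
[ 30.13346022  -0.1388295  -42.21202878 100.25979023   0.92321006
  83.55006987   5.84510269] [ -80.71394091   86.15861004 -152.65997236] [0.47629022 0.07617247 0.44076831] [-0.51989623 -0.10162303 -0.53477445 -0.51264718  0.06369066  0.07015122
  0.11056262]
```

Call:
carry_out(moves=[[0, 0, 1, 0], [0, 0, 1, 0], [0, 0, 1, 0], [0, 0, 1, 0], [0, 0, 0, 0], [0, 0, 0, 0]])

```text
time_s: 14.7
tool_pos: [0.4762, 0.0805, 0.4854]
tool_rot: [-81.3, 86.3, -152.8]
force: [-0.5, -0.6, 0.1]
grip_width: 0.0499
```

Call:
carry_out(moves=[[1, 0, 0, 0], [1, 0, 0, 0], [1, 0, 0, 0], [1, 0, 0, 0], [1, 0, 0, 0], [1, 0, 0, 0], [0, 0, 0, 0], [0, 0, 0, 0]])

```text
time_s: 15.5
tool_pos: [0.5428, 0.0796, 0.4828]
tool_rot: [-83.9, 86.2, -155.5]
force: [0.3, 1.0, -0.0]
grip_width: 0.0497
```

Run:
```python
from h import *
o=sensors.get_obs();print(o['qpos'],o['tool_rot'],o['tool_pos'],o['joint_velocities'])
```

```text
[ 27.01678793   9.30790769 -43.17900305  87.80375371   6.9247676
  89.20806516   2.08077703] [ -83.86348514   86.16159211 -155.46107913] [0.54282678 0.07958931 0.48283114] [-0.1509347   1.23104926  0.06480626 -0.65281642  0.58282306 -0.05002796
 -0.21636311]
```

Call:
carry_out(moves=[[0, 1.5, 0, 0], [0, 2.5, 0, 0], [0, 2.5, 0, 0], [0, 2.5, 0, 0], [0, 1.5, 0, 0], [0, 0, 0, 0], [0, 0, 0, 0]])

```text
time_s: 16.2
tool_pos: [0.5407, 0.1867, 0.4835]
tool_rot: [-81.4, 86.1, -153.2]
force: [0.8, -1.3, -0.1]
grip_width: 0.0498
```

Call:
carry_out(moves=[[1.5, 0, 0, 0], [3, 0, 0, 0], [3, 0, 0, 0], [1.5, 0, 0, 0], [0, 0, 0, 0], [0, 0, 0, 0]])

```text
time_s: 16.8
tool_pos: [0.634, 0.1785, 0.4839]
tool_rot: [-75.4, 85.9, -147.7]
force: [-0.9, -0.7, 0.9]
grip_width: 0.0501
```

Call:
carry_out(moves=[[0, 0, 0, 0.12], [0, 0, 0, 0.12], [0, 0, 0, 0], [0, 0, 0, 0], [0, 0, 0, -0.12], [0, 0, 0, -0.12], [0, 0, 0, 0], [0, 0, 0, 0]])

```text
time_s: 17.6
tool_pos: [0.6295, 0.1761, 0.4864]
tool_rot: [-71.9, 85.8, -144.8]
force: [0.3, -0.1, 0.9]
grip_width: 0.0496
```

Call:
carry_out(moves=[[-1.5, -0.5, 0, 0], [-3, -1, 0, 0], [-3, -1, 0, 0], [-3, -1, 0, 0], [-2, -1, 0, 0], [-1.5, 0, 0, 0], [0, 0, 0, 0], [0, 0, 0, 0]])

```text
time_s: 18.4
tool_pos: [0.4834, 0.1304, 0.4851]
tool_rot: [-70.1, 85.7, -142.4]
force: [0.1, 0.9, 0.4]
grip_width: 0.0496
```

Run:
```python
from h import *
from scipy.spatial.transform import Rotation as R
o=sensors.get_obs();print(o['qpos'],o['tool_rot'],o['tool_pos'])
for r in [(-65.2,87.2,-137.5),(-59.2,87.8,-131.2),(-80.9,86.2,-152.9),(-71.9,85.8,-144.8),o['tool_rot']]:
    x=R.from_euler('xyz',r,degrees=True).as_matrix(); print(x[:,0].round(4),np.degrees(np.arctan2(x[1,1],x[0,1])).round(1))
```

```text
[ 26.66603821   2.24745735 -46.1454692   93.54470905   2.95723327
  88.99570615  -1.95945641] [ -70.1017278    85.69414822 -142.38823162] [0.48339625 0.13041817 0.48507136]
[-0.036  -0.033  -0.9988] 17.7
[-0.0253 -0.0289 -0.9993] 18.0
[-0.059  -0.0302 -0.9978] 18.0
[-0.0598 -0.0422 -0.9973] 17.1
[-0.0595 -0.0458 -0.9972] 17.7
```

Call:
carry_out(moves=[[0.5, -2, 0, 0], [1, -4, 0, 0], [1, -4, 0, 0], [1, -4, 0, 0], [1, -4, 0, 0], [1, -4, 0, 0], [0.5, -2, 0, 0], [0, 0, 0, 0], [0, 0, 0, 0]])

```text
time_s: 19.3
tool_pos: [0.5502, -0.1172, 0.4825]
tool_rot: [-73.6, 85.9, -145.0]
force: [-0.8, 1.6, -1.0]
grip_width: 0.0505
```

Call:
carry_out(moves=[[-0.2, 1, 0, 0], [-0.4, 1.5, 0, 0], [-0.4, 1.5, 0, 0], [-0.4, 1.5, 0, 0], [-0.4, 1.5, 0, 0], [-0.4, 1.5, 0, 0], [-0.4, 1.5, 0, 0], [-0.4, 1.5, 0, 0], [-0.4, 1.5, 0, 0], [-0.4, 1.5, 0, 0], [0, 0, 0, 0], [0, 0, 0, 0]])

```text
time_s: 20.5
tool_pos: [0.507, 0.0512, 0.4837]
tool_rot: [-72.8, 86.1, -143.3]
force: [-0.4, -0.4, 0.4]
grip_width: 0.0501
```

```bash
cat > t.py <<'E'
from h import *
from scipy.spatial.transform import Rotation as R
o=sensors.get_obs();x=R.from_euler('xyz',o['tool_rot'],degrees=True).as_matrix()
print(o['time_s'],o['tool_pos'].round(4),'axis',x[:,0].round(4),'jaw',np.degrees(np.arctan2(x[1,1],x[0,1])).round(1),'grasp',(o['tool_pos']+.1635*x[:,0]).round(4),'jaw_z',x[2,1].round(4),'f',o['force'].round(1),o['qpos'].round(1))
E
python3 t.py
```

```text
20.5 [0.507  0.0512 0.4837] axis [-0.0551 -0.0411 -0.9976] jaw 19.4 grasp [0.498  0.0445 0.3205] jaw_z -0.0657 f [-0.4 -0.4  0.4] [ 31.1   3.1 -41.8  92.9   3.8  88.3   8.5]
```

Call:
carry_out(moves=[[1.5, 1, 0, 0], [3, 2.2, 0, 0], [3, 2.2, 0, 0], [3, 2.2, 0, 0], [3, 2.2, 0, 0], [3, 2.2, 0, 0], [3, 2.2, 0, 0], [3, 2.2, 0, 0], [2, 1.5, 0, 0], [1, 0.8, 0, 0], [0, 0, 0, 0], [0, 0, 0, 0]])

```text
time_s: 21.7
tool_pos: [0.7799, 0.2289, 0.4699]
tool_rot: [-66.5, 85.0, -139.0]
force: [-0.4, 0.1, 1.0]
grip_width: 0.0502
```

```bash
python3 t.py
```

```text
21.7 [0.7799 0.2289 0.4699] axis [-0.0656 -0.0571 -0.9962] jaw 17.4 grasp [0.7692 0.2196 0.307 ] jaw_z -0.0797 f [-0.4  0.1  1. ] [ -4.4  46.7 -38.8  38.9  28.8 105.  -10.2]
```

The tool tilt builds up and free moves don't undo it. Pressing both open fingertips lightly on a clear patch of bench should square it, because each row restarts from the measured pose. First I'll find a clear patch.

Run:
```python
from h import *
i,s=load('scene0.png')
for p in [(290,240),(300,260),(262,283),(300,325),(237,262),(258,205),(316,227),(330,260),(372,287),(420,260),(440,220)]: print(p,onz(s,p,0)[:2].round(3))
im,m=snap('wrist','w7.png')
print(proj(m,[[.65,.15,0],[.7,.2,0],[.65,.3,0],[.7,.35,0],[.75,.22,0],[.85,.25,0]]).round())
```

```text
(290, 240) [0.578 0.105]
(300, 260) [0.61  0.168]
(262, 283) [0.736 0.129]
(300, 325) [0.762 0.284]
(237, 262) [0.735 0.032]
(258, 205) [ 0.547 -0.048]
(316, 227) [0.491 0.139]
(330, 260) [0.554 0.235]
(372, 287) [0.545 0.377]
(420, 260) [0.38  0.445]
(440, 220) [0.214 0.43 ]
[[184. 165.]
 [224. 144.]
 [209.  64.]
 [255.  37.]
 [261. 142.]
 [335. 144.]]
```

View pics/w7.png

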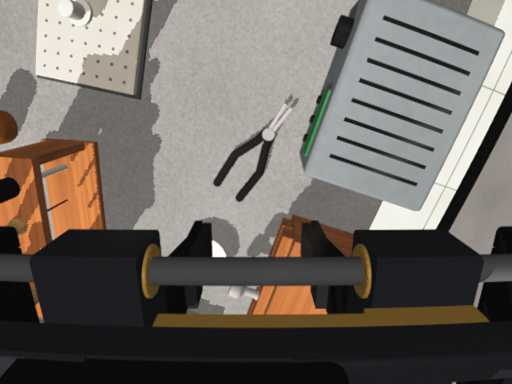

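The pliers span (215–297, 95–198). The bench between the board and the grey box, around (205,50), i.e. world (0.66,0.33), is clear. I'll use that patch.

Call:
carry_out(moves=[[-1, 1, 0, 0], [-2, 2, 0, 0], [-2, 2, 0, 0], [-2, 2, 0, 0], [-2, 2, 0, 0], [-1, 1, 0, 0], [0, 0, 0, 0], [0, 0, 0, 0]], hand=8.7)

```text
time_s: 22.55
tool_pos: [0.6758, 0.3182, 0.4745]
tool_rot: [-58.9, 85.0, -132.3]
force: [0.5, -0.7, -0.2]
grip_width: 0.0867
```

Call:
carry_out(moves=[[0, 0, -1.5, 0], [0, 0, -3, 0], [0, 0, -4, 0], [0, 0, -4, 0], [0, 0, -4, 0], [0, 0, -3, 0], [0, 0, -2, 0], [0, 0, -1, 0], [0, 0, 0, 0], [0, 0, 0, 0]])

```text
time_s: 23.55
tool_pos: [0.6838, 0.3003, 0.2299]
tool_rot: [-56.2, 84.7, -130.9]
force: [0.3, 0.4, 0.7]
grip_width: 0.087
```

```bash
python3 t.py
```

```text
23.55 [0.6838 0.3003 0.2299] axis [-0.0607 -0.07   -0.9957] jaw 15.2 grasp [0.6738 0.2889 0.0671] jaw_z -0.077 f [0.3 0.4 0.7] [ -2.2  44.4 -39.1  73.6  28.5  76.7 -26.8]
```

Call:
carry_out(moves=[[-0.5, 1, -1, 0], [-0.5, 1, -1, 0], [0, 0, -0.7, 0], [0, 0, -0.3, 0], [0, 0, 0, 0], [0, 0, 0, 0]])

```text
time_s: 24.15
tool_pos: [0.6733, 0.3243, 0.2019]
tool_rot: [-54.9, 85.1, -129.6]
force: [0.5, -0.8, -0.6]
grip_width: 0.0868
```

Call:
carry_out(moves=[[0, 0, -0.3, 0], [0, 0, -0.3, 0], [0, 0, -0.3, 0], [0, 0, -0.3, 0], [0, 0, -0.3, 0], [0, 0, -0.3, 0]])

```text
time_s: 24.75
tool_pos: [0.6745, 0.3235, 0.1853]
tool_rot: [-53.6, 85.2, -128.4]
force: [-6.5, -4.1, 17.5]
grip_width: 0.0872
```

```bash
python3 t.py
```

```text
24.75 [0.6745 0.3235 0.1853] axis [-0.0523 -0.066  -0.9964] jaw 15.1 grasp [0.6659 0.3128 0.0224] jaw_z -0.0678 f [-6.5 -4.1 17.5] [ -4.3  46.8 -38.4  75.2  29.9  72.6 -29.7]
```

Call:
carry_out(moves=[[-0.1, -0.1, -0.3, 0], [-0.1, -0.1, -0.3, 0], [-0.1, -0.1, -0.3, 0], [-0.1, -0.1, -0.3, 0], [-0.1, -0.1, -0.3, 0], [-0.1, -0.1, -0.3, 0]])

```text
time_s: 25.35
tool_pos: [0.6713, 0.3219, 0.1848]
tool_rot: [-47.0, 86.1, -121.9]
force: [-3.0, -1.1, 9.9]
grip_width: 0.0873
```

```bash
python3 t.py
```

```text
25.35 [0.6713 0.3219 0.1848] axis [-0.0355 -0.0572 -0.9977] jaw 15.1 grasp [0.6655 0.3126 0.0216] jaw_z -0.0493 f [-3.  -1.1  9.9] [ -3.8  46.1 -38.5  76.5  30.   71.  -30. ]
```

Works: about 1° in 0.6 s. Continuing, with a little more push.

Call:
carry_out(moves=[[-0.2, -0.2, -0.4, 0], [-0.2, -0.2, -0.4, 0], [-0.2, -0.2, -0.4, 0], [-0.2, -0.2, -0.4, 0], [-0.2, -0.2, -0.4, 0], [-0.2, -0.2, -0.4, 0], [-0.2, -0.2, -0.4, 0], [-0.2, -0.2, -0.4, 0]])

```text
time_s: 26.15
tool_pos: [0.6633, 0.3168, 0.1827]
tool_rot: [-0.4, 88.2, -75.2]
force: [-1.4, -0.6, 12.5]
grip_width: 0.0872
```

```bash
python3 t.py
```

```text
26.15 [0.6633 0.3168 0.1827] axis [ 0.0079 -0.03   -0.9995] jaw 15.2 grasp [0.6646 0.3119 0.0193] jaw_z -0.0002 f [-1.4 -0.6 12.5] [ -2.5  44.3 -39.   80.   30.4  66.7 -30.7]
```

Call:
carry_out(moves=[[0.05, -0.25, -0.3, 0], [0.05, -0.25, -0.3, 0], [0.05, -0.25, -0.3, 0], [0.05, -0.25, -0.3, 0], [0.05, -0.25, -0.3, 0], [0.05, -0.25, -0.3, 0], [0.05, -0.25, -0.3, 0], [0.05, -0.25, -0.3, 0]])

```text
time_s: 26.95
tool_pos: [0.6627, 0.3126, 0.1831]
tool_rot: [47.7, 89.3, -26.8]
force: [-3.5, 1.3, 11.6]
grip_width: 0.0871
```

```bash
python3 t.py
```

```text
26.95 [0.6627 0.3126 0.1831] axis [ 0.0113 -0.0057 -0.9999] jaw 15.5 grasp [0.6646 0.3116 0.0196] jaw_z 0.0094 f [-3.5  1.3 11.6] [ -1.3  43.9 -39.6  80.8  29.8  65.4 -29.8]
```

Call:
carry_out(moves=[[0, 0, 1, 0], [0, 0, 2.5, 0], [0, 0, 3, 0], [0, 0, 3, 0], [0, 0, 3, 0], [0, 0, 3, 0], [0, 0, 3, 0], [0, 0, 3, 0], [0, 0, 2, 0], [0, 0, 1, 0], [0, 0, 0, 0], [0, 0, 0, 0]], hand=5.5)

```text
time_s: 28.15
tool_pos: [0.6609, 0.3108, 0.439]
tool_rot: [43.8, 89.2, -30.8]
force: [-0.4, -0.0, -0.8]
grip_width: 0.0552
```

```bash
python3 t.py
```

```text
28.15 [0.6609 0.3108 0.439 ] axis [ 0.0121 -0.0072 -0.9999] jaw 15.5 grasp [0.6629 0.3097 0.2755] jaw_z 0.0098 f [-0.4 -0.  -0.8] [ -1.   33.8 -44.   65.4  23.5  88.7 -24.7]
```

Call:
carry_out(moves=[[-1, -1, 0, 0], [-1.8, -2, 0, 0], [-1.8, -2, 0, 0], [-1.8, -2, 0, 0], [-1.8, -2, 0, 0], [-1.8, -2, 0, 0], [-1.8, -2, 0, 0], [-1.8, -2, 0, 0], [-1, -1, 0, 0], [-0.5, -0.5, 0, 0], [0, 0, 0, 0], [0, 0, 0, 0]])

```text
time_s: 29.35
tool_pos: [0.5015, 0.136, 0.417]
tool_rot: [-66.3, 88.7, -141.0]
force: [0.1, -0.1, 0.6]
grip_width: 0.0551
```

```bash
python3 t.py
```

```text
29.35 [0.5015 0.136  0.417 ] axis [-0.0181 -0.0147 -0.9997] jaw 15.3 grasp [0.4986 0.1336 0.2536] jaw_z -0.0214 f [ 0.1 -0.1  0.6] [ 26.6   5.8 -47.3  98.6   4.8  78.8  -6.3]
```

Call:
carry_out(moves=[[-0.6, -1, 0.3, 0], [-0.8, -1.5, 0.3, 0], [-0.5, -1, 0, 0], [0, 0, 0, 0], [0, 0, 0, 0], [0, 0, 0, 0]])

```text
time_s: 29.95
tool_pos: [0.4844, 0.1051, 0.4218]
tool_rot: [-83.7, 88.8, -157.9]
force: [1.0, 0.1, 0.1]
grip_width: 0.055
```

```bash
python3 t.py
python3 - <<'E'
from h import *
im,m=snap('wrist','w8.png')
print(proj(m,[[.479,.098,.213],[.479,.098,.125]]))
cv2.imwrite('pics/w8c.png',cv2.resize(im[100:300,150:400],None,fx=2.5,fy=2.5)[:,:,::-1])
E
```

```text
29.95 [0.4844 0.1051 0.4218] axis [-0.0198 -0.008  -0.9998] jaw 15.8 grasp [0.4811 0.1038 0.2583] jaw_z -0.0212 f [1.  0.1 0.1] [ 30.    1.5 -45.6 101.2   1.2  79.   -0. ]
[[253.70622177 228.00197863]
 [256.43287203 190.00301578]]
```

View pics/w8c.png

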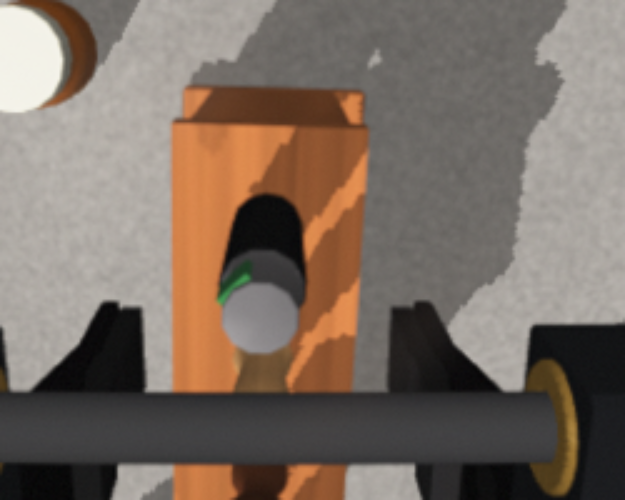

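The head top is at (254,227) in the full image, as predicted. I'll shift slightly, descend and grip.

Call:
carry_out(moves=[[-0.2, -0.55, 0, 0], [0, 0, -1, 0], [0, 0, -1.5, 0], [0, 0, -1.5, 0], [0, 0, -1.5, 0], [0, 0, -1.5, 0], [0, 0, -0.8, 0], [0, 0, 0, 0], [0, 0, 0, 0]])

```text
time_s: 30.9
tool_pos: [0.4816, 0.1005, 0.3372]
tool_rot: [-89.5, 88.7, -163.5]
force: [0.3, 0.1, 0.6]
grip_width: 0.0547
```

```bash
python3 t.py
```

```text
30.9 [0.4816 0.1005 0.3372] axis [-0.0216 -0.0064 -0.9997] jaw 16.0 grasp [0.4781 0.0994 0.1738] jaw_z -0.0226 f [0.3 0.1 0.6] [ 29.3   5.2 -45.9 108.3   4.   69.4  -2. ]
```

Call:
carry_out(moves=[[0, 0, 0, 0], [0, 0, 0, 0], [0, 0, 0, 0], [0, 0, 0, 0], [0, 0, 0, 0], [0, 0, 0, 0]], hand=0, force=30)

```text
time_s: 31.5
tool_pos: [0.4825, 0.1008, 0.3395]
tool_rot: [-85.4, 88.9, -159.4]
force: [0.1, 0.2, -1.6]
grip_width: 0.0251
```

```bash
python3 t.py
```

```text
31.5 [0.4825 0.1008 0.3395] axis [-0.0173 -0.0065 -0.9998] jaw 15.9 grasp [0.4797 0.0997 0.176 ] jaw_z -0.0184 f [ 0.1  0.2 -1.6] [ 29.3   5.1 -45.9 108.1   4.   69.5  -1.9]
```

Call:
carry_out(moves=[[0, 0, 1, 0], [0, 0, 1.5, 0], [0, 0, 2, 0], [0, 0, 2, 0], [0, 0, 2, 0], [0, 0, 2, 0], [0, 0, 2, 0], [0, 0, 2, 0], [0, 0, 2, 0], [0, 0, 1.5, 0], [0, 0, 1, 0], [0, 0, 0, 0]])

```text
time_s: 32.7
tool_pos: [0.4797, 0.1019, 0.543]
tool_rot: [-82.5, 89.1, -156.4]
force: [0.7, -0.4, -1.4]
grip_width: 0.0254
```

```bash
python3 t.py
```

```text
32.7 [0.4797 0.1019 0.543 ] axis [-0.015  -0.0066 -0.9999] jaw 16.1 grasp [0.4773 0.1008 0.3795] jaw_z -0.0163 f [ 0.7 -0.4 -1.4] [ 31.1  -1.5 -44.7  89.7  -0.9  92.3   2.5]
```

Call:
carry_out(moves=[[0.8, -1, 0.1, 0], [0.8, -2, 0.2, 0], [0.6, -2.5, 0.2, 0], [0.3, -2.5, 0.2, 0], [0, -2.5, 0.2, 0], [0, -2.5, 0.2, 0], [0, -2.5, 0.1, 0], [0, -2.5, 0.1, 0], [0, -2, 0, 0], [0, -1, 0, 0], [0, 0, 0, 0], [0, 0, 0, 0]])

```text
time_s: 33.9
tool_pos: [0.5066, -0.1259, 0.5443]
tool_rot: [-99.3, 88.1, -173.4]
force: [0.3, 0.7, -1.4]
grip_width: 0.0255
```

```bash
python3 t.py
```

```text
33.9 [ 0.5066 -0.1259  0.5443] axis [-0.0328 -0.0038 -0.9995] jaw 15.9 grasp [ 0.5012 -0.1265  0.3809] jaw_z -0.0326 f [ 0.3  0.7 -1.4] [ 42.8   3.2 -33.3  85.7   2.3  93.4  25.5]
```

Call:
carry_out(moves=[[-0.1, -1, 0, 0], [-0.3, -2, 0, 0], [-0.3, -2.2, 0, 0], [-0.3, -2.2, 0, 0], [-0.3, -2.2, 0, 0], [-0.3, -2.2, 0, 0], [-0.3, -2.2, 0, 0], [-0.2, -1.5, 0, 0], [-0.1, -0.7, 0, 0], [0, 0, 0, 0], [0, 0, 0, 0], [0, 0, 0, 0]])

```text
time_s: 35.1
tool_pos: [0.4856, -0.2845, 0.5453]
tool_rot: [-99.8, 88.2, -172.7]
force: [0.2, -0.2, -1.4]
grip_width: 0.0252
```

```bash
python3 t.py
python3 - <<'E'
from h import *
im,m=snap('side','s2.png');jm,n=snap('scene','c2.png');snap('wrist','w9.png')
a=cv2.resize(im[130:330,170:330],None,fx=2.5,fy=2.5);b=cv2.resize(jm[40:160,150:270],(500,500))
cv2.imwrite('pics/s2c.png',a[:,:,::-1])
print('port px side',proj(m,[[.4775,-.303,.12]]),'scene',proj(n,[[.4775,-.303,.12]]))
cv2.imwrite('pics/sc2.png',np.hstack([cv2.resize(a,(400,500)),cv2.resize(b,(400,500))])[:,:,::-1])
E
```

```text
35.1 [ 0.4856 -0.2845  0.5453] axis [-0.0308 -0.0039 -0.9995] jaw 17.1 grasp [ 0.4805 -0.2852  0.3819] jaw_z -0.0306 f [ 0.2 -0.2 -1.4] [ 50.7   8.1 -26.5  80.6   4.5  93.7  41.7]
port px side [[242.46247186 267.75398438]] scene [[212.07771284 127.88008225]]
```

View pics/sc2.png

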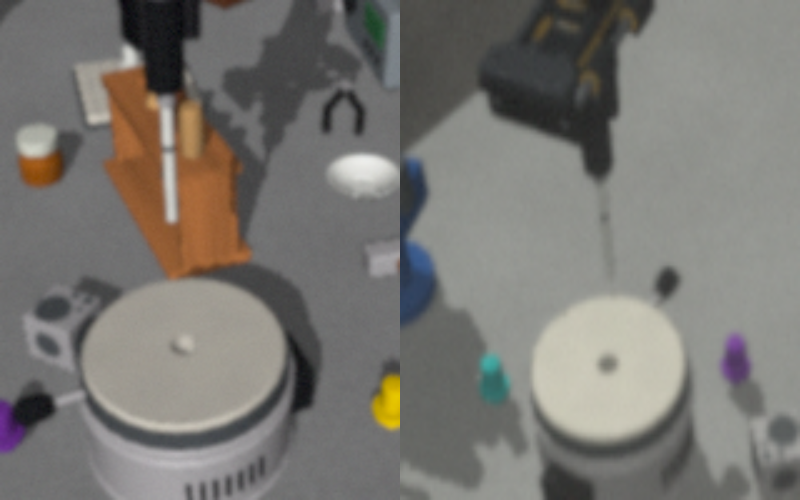

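The side crop shows the white sheath with its tip at about (239,219) and the band at (237,189). The scene crop shows the open port at (212,127), matching my estimate, and the tip near (213,107). I'll triangulate the rod.

Run:
```python
from h import *
im,m=load('s2.png');jm,n=load('c2.png')
g=im.astype(int)
print('side rows');C=[]
for v in range(170,222,3):
    r=g[v,225:252].min(1); w=np.clip(r-r[[0,1,2]].mean()-25,0,None); 
    print(v,r.max(), (np.arange(225,252)*w).sum()/max(w.sum(),1))
h=jm.astype(int);print('scene')
for v in range(80,112,2):
    r=h[v,200:225].sum(1)/3.; w=np.clip(np.median(r)-r-6,0,None); print(v,r.min().round(),(np.arange(200,225)*w).sum()/max(w.sum(),1))
def tri(a,b):
    (c1,d1),(c2,d2)=a,b
    A=np.stack([d1,-d2],1);s=np.linalg.lstsq(A,c2-c1,rcond=None)[0]
    p,q=c1+d1*s[0],c2+d2*s[1];return ((p+q)/2).round(4),np.linalg.norm(p-q).round(4)
print('tip',tri(ray(m,(238.8,218.5)),ray(n,(213.2,107))))
print('band',tri(ray(m,(237.2,188.8)),ray(n,(211.2,92))))
print('port',tri(ray(m,(243.2,268)),ray(n,(212.1,127.2))))
# expected from FK
A=np.array([-.0308,-.0039,-.9995]);G=np.array([.4805,-.2852,.3819])
for k in(.051+.105,.051+.045): print(G+A*k, proj(m,[G+A*k]),proj(n,[G+A*k]))
```

```text
side rows
170 148 235.9313602015113
173 176 236.12692307692305
176 201 237.60506706408347
179 202 237.42351046698872
182 203 237.99314128943757
185 204 237.94144981412634
188 164 237.8967136150235
191 169 237.60016286644952
194 199 237.0893300248139
197 204 237.23515439429926
200 204 237.2728323699422
203 201 237.45037724898435
206 197 237.64819587628867
209 198 237.84980494148243
212 197 238.0343203230148
215 197 238.17137229152988
218 159 238.1512915129151
221 89 0.0
scene
80 46.0 208.90535803705558
82 69.0 209.09957173447538
84 116.0 209.4767441860465
86 130.0 210.5492957746479
88 128.0 210.8181818181818
90 127.0 210.9078947368421
92 107.0 210.8913043478261
94 128.0 211.12345679012347
96 129.0 211.72368421052627
98 128.0 211.79761904761904
100 129.0 211.98529411764707
102 129.0 212.66279069767444
104 131.0 212.7017543859649
106 134.0 212.64
108 142.0 0.0
110 143.0 223.0
tip (array([ 0.4778, -0.2867,  0.2238]), np.float64(0.0024))
band (array([ 0.4788, -0.2866,  0.2852]), np.float64(0.0026))
port (array([ 0.4775, -0.3043,  0.1213]), np.float64(0.0027))
[ 0.4756952 -0.2858084  0.225978 ] [[236.8337237  217.09920675]] [[213.50051935 106.48061901]]
[ 0.4775432 -0.2855744  0.285948 ] [[235.59410958 187.83554714]] [[211.38552983  92.00938503]]
```

Call:
carry_out(moves=[[-0.05, -0.6, 0, 0], [-0.05, -0.7, 0, 0], [0, -0.4, 0, 0], [0, 0, -1, 0], [0, 0, -1.5, 0], [0, 0, -1.5, 0], [0, 0, -1.5, 0], [0, 0, -1, 0], [0, 0, -0.5, 0], [0, 0, 0, 0], [0, 0, 0, 0], [0, 0, 0, 0]])

```text
time_s: 36.45
tool_pos: [0.484, -0.3034, 0.4701]
tool_rot: [-100.7, 88.2, -173.6]
force: [0.6, -0.6, -0.4]
grip_width: 0.0249
```

```bash
python3 t.py
cat > v.py <<'E'
from h import *
import sys
t=sys.argv[1]
im,m=snap('side','s%s.png'%t);jm,n=snap('scene','c%s.png'%t)
a=cv2.resize(im[205:290,195:295],(500,425),interpolation=2);b=cv2.resize(jm[75:145,180:245],(390,425),interpolation=2)
b=b[:,40:340]
cv2.imwrite('pics/v%s.png'%t,np.hstack([a,b])[:,:,::-1])
g=im.astype(int)
for v in range(210,275,3):
    r=g[v,228:254].min(1); w=np.clip(r-r[[0,1,-1,-2]].max()-20,0,None); print(v,r.max(), ((np.arange(228,254)*w).sum()/max(w.sum(),1)).round(1),end='; ')
print()
h=jm.astype(int)
for v in range(90,132,2):
    r=h[v,200:225].sum(1)/3.; w=np.clip(np.median(r)-r-6,0,None); print(v,r.min().round(),((np.arange(200,225)*w).sum()/max(w.sum(),1)).round(1),end='; ')
E
python3 v.py 3
```

```text
36.45 [ 0.484  -0.3034  0.4701] axis [-0.0309 -0.0034 -0.9995] jaw 17.1 grasp [ 0.479  -0.3039  0.3067] jaw_z -0.0305 f [ 0.6 -0.6 -0.4] [ 51.8   9.5 -25.8  87.4   5.1  85.5  42.9]
210 62 0.0; 213 60 0.0; 216 154 239.0; 219 199 239.3; 222 206 239.4; 225 205 239.5; 228 202 239.7; 231 171 239.9; 234 182 240.0; 237 205 240.2; 240 206 240.3; 243 206 240.2; 246 198 240.3; 249 200 240.5; 252 200 240.8; 255 201 240.8; 258 172 0.0; 261 153 0.0; 264 169 0.0; 267 179 244.1; 270 154 0.0; 273 151 0.0; 
90 41.0 205.0; 92 41.0 205.7; 94 45.0 206.9; 96 44.0 207.1; 98 68.0 207.4; 100 122.0 207.9; 102 131.0 208.7; 104 131.0 208.8; 106 122.0 209.1; 108 122.0 209.2; 110 132.0 209.6; 112 142.0 207.0; 114 141.0 209.0; 116 143.0 210.4; 118 140.0 210.7; 120 162.0 210.7; 122 192.0 0.0; 124 181.0 212.1; 126 125.0 212.0; 128 130.0 211.8; 130 188.0 212.0;
```

View pics/v3.png

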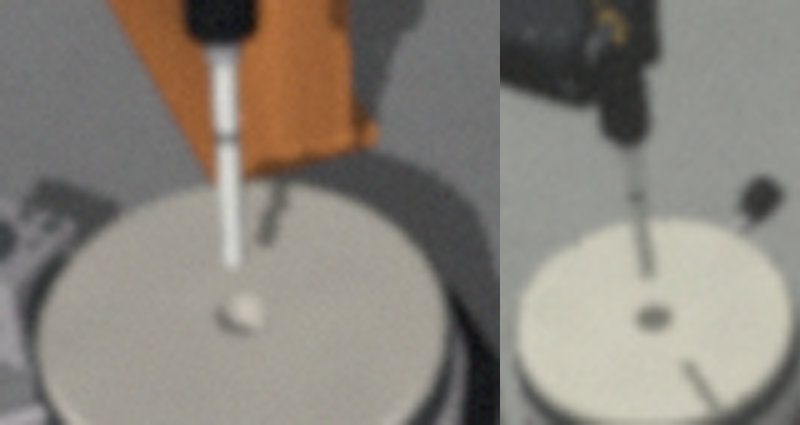

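The side view has the tip at (241,258.5), the band at (240,232) and the port at (243,268). The scene view has the tip at (211.4,120.5) and the port at (212.3,127.2). That was the last picture I can view, so from here I work by numbers.

```bash
cat > tri.py <<'E'
from h import *
def tri(a,b):
    (c1,d1),(c2,d2)=a,b
    A=np.stack([d1,-d2],1);s=np.linalg.lstsq(A,c2-c1,rcond=None)[0]
    p,q=c1+d1*s[0],c2+d2*s[1];return ((p+q)/2).round(4),np.linalg.norm(p-q).round(4)
E
python3 - <<'E'
from tri import *
im,m=load('s3.png');jm,n=load('c3.png')
print('tip',tri(ray(m,(240.9,258.6)),ray(n,(211.5,120.6))))
print('band',tri(ray(m,(239.95,232.3)),ray(n,(209.2,107.2))))
print('port',tri(ray(m,(243,268)),ray(n,(212.2,127.2))))
# hole centroid in scene by dark mask within lid
h=jm[121:134,204:222].astype(int).sum(2)/3; w=np.clip(185-h,0,None); w[:2]=0
yy,xx=np.mgrid[121:134,204:222]; print('hole scene',(xx*w).sum()/w.sum(),(yy*w).sum()/w.sum())
# onto the lid plane each
for nm,c,p in(('side',m,(243,268)),('scene',n,(212.2,127.2))): print(nm,onz(c,p,.12).round(4))
A=np.array([-.0309,-.0034,-.9995]);G=np.array([.479,-.3039,.3067])
for k in(.156,.096): print(G+A*k, proj(m,[G+A*k]),proj(n,[G+A*k]))
E
```

```text
tip (array([ 0.4745, -0.3067,  0.1481]), np.float64(0.0027))
band (array([ 0.4766, -0.3067,  0.2094]), np.float64(0.0023))
port (array([ 0.4772, -0.3041,  0.1212]), np.float64(0.0026))
hole scene 211.87026194144835 126.91741140215714
side [ 0.4784 -0.3038  0.12  ]
scene [ 0.4751 -0.3048  0.12  ]
[ 0.4741796 -0.3044304  0.150778 ] [[239.79253332 256.42210553]] [[211.63847387 120.5265324 ]]
[ 0.4760336 -0.3042264  0.210748 ] [[238.77733085 230.59989574]] [[209.54221329 107.36652912]]
```

Call:
carry_out(moves=[[0.1, 0.1, 0, 0], [0.1, 0.1, 0, 0], [0, 0, 0, 0], [0, 0, -0.5, 0], [0, 0, -0.8, 0], [0, 0, 0, 0], [0, 0, 0, 0], [0, 0, 0, 0]])

```text
time_s: 37.35
tool_pos: [0.4864, -0.301, 0.4567]
tool_rot: [-99.2, 88.3, -172.1]
force: [0.6, 1.2, -1.2]
grip_width: 0.0252
```

```bash
python3 t.py; python3 v.py 4
```

```text
37.35 [ 0.4864 -0.301   0.4567] axis [-0.0298 -0.0042 -0.9995] jaw 17.1 grasp [ 0.4815 -0.3017  0.2932] jaw_z -0.0297 f [ 0.6  1.2 -1.2] [ 51.6   9.8 -26.   88.7   5.3  84.   42.4]
210 60 0.0; 213 63 0.0; 216 62 0.0; 219 74 0.0; 222 162 240.9; 225 204 241.2; 228 203 241.3; 231 204 241.4; 234 203 241.5; 237 141 242.0; 240 195 241.9; 243 205 242.0; 246 208 242.0; 249 208 242.0; 252 203 242.2; 255 203 242.4; 258 198 242.4; 261 190 242.6; 264 169 0.0; 267 182 244.3; 270 154 0.0; 273 152 0.0; 
90 43.0 205.1; 92 43.0 205.1; 94 42.0 205.1; 96 46.0 205.5; 98 45.0 207.3; 100 47.0 207.4; 102 68.0 207.4; 104 120.0 208.4; 106 132.0 208.8; 108 133.0 209.0; 110 123.0 209.3; 112 130.0 207.7; 114 139.0 208.8; 116 140.0 210.1; 118 145.0 210.5; 120 144.0 210.6; 122 143.0 210.9; 124 152.0 211.7; 126 127.0 212.0; 128 129.0 211.8; 130 187.0 212.6;
```

Run:
```python
from tri import *
im,m=load('s4.png');jm,n=load('c4.png')
print('tip',tri(ray(m,(242.6,263)),ray(n,(211.5,123.7))))
print('band',tri(ray(m,(241.85,237)),ray(n,(209.35,110.6))))
print('port',tri(ray(m,(243,268)),ray(n,(212.0,127.1))))
A=np.array([-.0298,-.0042,-.9995]);G=np.array([.4815,-.3017,.2932])
for k in(.156,.096): print(G+A*k)
```

```text
tip (array([ 0.4769, -0.306 ,  0.136 ]), np.float64(0.003))
band (array([ 0.4791, -0.3053,  0.1974]), np.float64(0.0028))
port (array([ 0.4773, -0.3046,  0.1216]), np.float64(0.0022))
[ 0.4768512 -0.3023552  0.137278 ]
[ 0.4786392 -0.3021032  0.197248 ]
```

Call:
carry_out(moves=[[-0.05, 0, -0.5, 0], [0, 0, -0.8, 0], [0, 0, -0.8, 0], [0, 0, -0.8, 0], [0, 0, -0.5, 0], [0, 0, 0, 0], [0, 0, 0, 0]])

```text
time_s: 38.15
tool_pos: [0.4856, -0.3009, 0.4191]
tool_rot: [-100.2, 88.2, -173.1]
force: [0.1, 0.0, -0.2]
grip_width: 0.025
```

```bash
python3 t.py
```

```text
38.15 [ 0.4856 -0.3009  0.4191] axis [-0.0304 -0.0037 -0.9995] jaw 17.1 grasp [ 0.4806 -0.3015  0.2557] jaw_z -0.0301 f [ 0.1  0.  -0.2] [ 51.6  10.6 -25.9  92.1   5.6  79.9  42.1]
```

Call:
carry_out(moves=[[0, 0, -0.5, 0], [0, 0, -0.8, 0], [0, 0, -0.7, 0], [0, 0, -0.4, 0], [0, 0, 0, 0], [0, 0, 0, 0], [0, 0, 0, 0]])

```text
time_s: 38.85
tool_pos: [0.4857, -0.301, 0.3933]
tool_rot: [-99.3, 88.3, -172.2]
force: [0.4, 0.1, -0.9]
grip_width: 0.0254
```

```bash
python3 t.py
cat >> v.py <<'E'
print()
for v in range(232,274):
    r=g[v,228:262].min(1); k=18; print(v,g[v,238:250].min(1),sep=' ')
E
python3 v.py 5
```

```text
38.85 [ 0.4857 -0.301   0.3933] axis [-0.0298 -0.0041 -0.9995] jaw 17.1 grasp [ 0.4808 -0.3016  0.2299] jaw_z -0.0297 f [ 0.4  0.1 -0.9] [ 51.6  11.3 -25.9  94.2   6.   77.1  41.7]
210 105 241.1; 213 114 240.8; 216 117 240.9; 219 92 240.4; 222 30 0.0; 225 38 0.0; 228 55 0.0; 231 95 0.0; 234 112 0.0; 237 112 0.0; 240 113 0.0; 243 135 0.0; 246 149 0.0; 249 149 0.0; 252 194 242.8; 255 199 242.8; 258 200 242.9; 261 198 243.0; 264 149 0.0; 267 202 243.2; 270 190 243.6; 273 151 0.0; 
90 50.0 205.8; 92 51.0 204.7; 94 52.0 206.2; 96 48.0 209.7; 98 51.0 209.5; 100 50.0 208.9; 102 50.0 209.6; 104 46.0 209.1; 106 47.0 205.6; 108 44.0 205.5; 110 46.0 206.4; 112 47.0 207.4; 114 50.0 209.4; 116 58.0 209.4; 118 120.0 210.1; 120 144.0 210.5; 122 144.0 210.8; 124 131.0 211.3; 126 119.0 211.9; 128 133.0 211.9; 130 150.0 213.2; 
232 [32 26 27 28 26 18 23 23 19 17 17 39]
233 [18 24 29 21 30 21 16 17 17 14 24 34]
234 [25 23 29 30 21 26 26 19  9 20 22 28]
235 [26 29 26 28 30 19 22 18 21 25 20 32]
236 [22 25 20 23 26 29 22 25 19 16 17 31]
237 [28 25 29 24 23 22 27 24 25 14 20 18]
238 [23 27 29 28 25 27 20 
[... 1109 characters left out ...]
61 [149 145 149 159 185 198 186 151 110 102 117 141]
262 [149 149 142 153 171 188 175 142 109 112 128 144]
263 [149 145 145 143 151 157 152 120 110 120 139 144]
264 [147 144 147 146 144 145 142 124 112 129 140 149]
265 [145 144 148 158 162 171 161 141 121 128 140 148]
266 [138 134 144 160 181 194 185 159 127 122 137 144]
267 [132 127 138 157 183 202 195 169 137 132 141 145]
268 [123 114 125 149 178 199 197 171 139 138 144 144]
269 [127 112 113 133 170 196 195 173 143 138 144 144]
270 [137 121 115 128 156 187 190 169 142 136 141 144]
271 [144 136 129 129 146 168 173 161 145 139 143 147]
272 [146 145 142 140 144 151 155 152 147 149 148 149]
273 [146 144 146 145 145 147 151 148 147 146 151 148]
```

Run:
```python
from tri import *
im,m=load('s3.png');jm,n=load('c3.png')
def hole(a,u0,u1,v0,v1,th):
    g=cv2.GaussianBlur(a,(3,3),0)[v0:v1,u0:u1].astype(int).sum(2)/3; med=np.median(g); k=(abs(g-med)>th).astype(np.uint8)
    q,l,st,ce=cv2.connectedComponentsWithStats(k); i=1+np.argmax(st[1:,4]); s=st[i]
    print(med,'box',s[0]+u0,s[1]+v0,s[2],s[3],'centre',s[0]+u0+(s[2]-1)/2,s[1]+v0+(s[3]-1)/2,'centroid',ce[i]+[u0,v0])
hole(im,230,258,261,278,10); hole(jm,202,224,122.0.__int__(),136,12)
t=np.linspace(0,2*np.pi,60); C=np.c_[.4775+.01*np.cos(t),-.303+.01*np.sin(t),np.full(60,.12)]
for c in(m,n): P=proj(c,C); print('pred box',P.min(0),P.max(0),(P.min(0)+P.max(0))/2)
im,m=load('s5.png');jm,n=load('c5.png')
h=jm.astype(int).sum(2)//3
for v in range(114,134): print(v,h[v,205:220])
B=np.array([.4808-.0298*.096,-.3016-.0041*.096,.2299-.096]);print('FKband',B,proj(m,[B]),proj(n,[B]))
```

```text
157.0 box 237 264 11 9 centre 242.0 268.0 centroid [242.19672131 267.8852459 ]
195.0 box 209 124 7 6 centre 212.0 126.5 centroid [212.         126.63888889]
pred box [237.07952521 263.87190849] [247.84587486 271.72849093] [242.46270004 267.80019971]
pred box [208.99773744 125.601554  ] [215.16136332 130.17801763] [212.07955038 127.88978581]
114 [147 103  60  50  49  49  52  63 103 155 188 194 196 195 197]
115 [167 120  72  53  49  52  53  80 127 169 190 195 194 195 196]
116 [180 147 103  77  60  57  71 111 157 184 196 194 197 195 194]
117 [191 177 151 123  99  82  99 142 178 194 195 195 194 194 194]
118 [195 190 182 169 142 120 128 160 187 193 195 194 196 193 195]
119 [198 197 194 187 165 140 143 168 190 194 193 194 196 194 195]
120 [195 193 195 192 170 144 146 171 188 196 195 194 195 196 195]
121 [197 196 196 191 173 150 143 166 189 194 194 195 195 195 194]
122 [198 198 196 193 179 154 144 163 187 193 196 195 195 196 193]
123 [200 197 199 195 181 157 140 154 183 192 195 195 195 196 194]
124 [199 198 199 196 178 151 131 138 163 183 194 197 197 197 198]
125 [199 199 195 195 174 141 117 119 142 168 185 196 198 198 198]
126 [198 198 196 192 168 136 119 118 127 146 173 193 198 198 199]
127 [199 199 198 188 164 134 127 126 126 137 169 193 197 198 197]
128 [199 198 199 194 171 147 139 136 133 150 176 194 198 198 196]
129 [199 200 198 196 188 172 162 151 143 162 189 197 198 197 199]
130 [202 199 200 199 194 193 187 167 150 160 180 194 198 197 196]
131 [199 198 199 198 196 197 196 183 159 151 163 183 194 198 199]
132 [200 197 199 197 197 198 196 192 179 158 150 172 192 197 200]
133 [198 198 197 197 197 197 198 196 190 170 151 160 183 195 199]
FKband [ 0.4779392 -0.3019936  0.1339   ] [[242.21638939 261.93823029]] [[211.8262276  125.17444971]]
```

Both cameras show the band about 4 mm lower than the kinematic estimate. In the side view it is at row 263.8 and the port centre is at 267.9, which leaves about 9.6 mm to go. I'll nudge x by -1 mm.

Call:
carry_out(moves=[[-0.1, 0.05, -0.2, 0], [0, 0, -0.3, 0], [0, 0, -0.3, 0], [0, 0, 0, 0], [0, 0, 0, 0], [0, 0, 0, 0]])

```text
time_s: 39.55
tool_pos: [0.4847, -0.3005, 0.3852]
tool_rot: [-97.9, 88.3, -170.8]
force: [-0.5, -0.4, -0.7]
grip_width: 0.0254
```

```bash
python3 t.py; sed -i 's/range(232,274)/range(246,276)/; s/238:250/236:250/' v.py; python3 v.py 6; python3 -c "
from h import *
h=load('c6.png')[0].astype(int).sum(2)//3
for v in range(119,133): print(v,h[v,205:220])"
```

```text
39.55 [ 0.4847 -0.3005  0.3852] axis [-0.029  -0.0047 -0.9996] jaw 17.1 grasp [ 0.4799 -0.3012  0.2217] jaw_z -0.0291 f [-0.5 -0.4 -0.7] [ 51.6  11.5 -25.9  95.    6.1  76.1  41.6]
210 62 243.8; 213 93 241.9; 216 112 240.4; 219 114 240.7; 222 112 240.4; 225 33 0.0; 228 35 0.0; 231 41 0.0; 234 83 0.0; 237 109 0.0; 240 114 0.0; 243 132 0.0; 246 147 0.0; 249 147 0.0; 252 149 0.0; 255 183 242.5; 258 204 242.5; 261 201 242.7; 264 196 242.9; 267 150 0.0; 270 189 243.4; 273 152 0.0; 
90 49.0 210.4; 92 49.0 206.3; 94 51.0 205.0; 96 51.0 205.8; 98 51.0 208.9; 100 50.0 210.3; 102 52.0 209.0; 104 51.0 210.9; 106 46.0 209.5; 108 45.0 206.9; 110 45.0 205.5; 112 45.0 206.8; 114 48.0 207.7; 116 48.0 209.7; 118 63.0 210.0; 120 126.0 210.6; 122 143.0 211.2; 124 144.0 211.6; 126 117.0 211.9; 128 129.0 212.0; 130 151.0 213.5; 
246 [58 30 24 28 27 23 23 18 25 21 11 20 27 59]
247 [66 31 23 27 22 18 29 15 22 18 19 19 34 57]
248 [75 38 26 23 25 27 26 27 22 23 12 31 40 66]
249 [92 61 39 29 24 25 22 26 23 25 26 46 60 77]
250 [113  91  69  50  35  33  31  39  37  42  49  63  76  88]
251 [133 118  97  86  70  
[... 1747 characters left out ...]
164 143 155 179 193 195 194 195 195 194]
123 [200 199 198 197 192 169 144 150 172 189 195 194 197 196 195]
124 [198 199 199 197 192 171 145 144 165 187 194 197 196 197 196]
125 [198 199 201 195 186 162 138 133 150 170 188 196 198 198 197]
126 [199 201 199 193 170 140 118 117 123 146 172 194 199 198 199]
127 [200 201 196 189 162 127 114 113 117 135 169 193 199 199 197]
128 [200 201 198 192 172 144 133 129 129 148 176 195 199 198 199]
129 [201 199 199 196 187 172 162 152 142 153 180 195 197 198 198]
130 [202 199 199 198 195 193 188 176 157 151 171 191 198 198 196]
131 [199 200 199 198 197 198 196 190 169 152 160 182 193 196 198]
132 [199 198 199 197 199 195 198 194 182 162 150 162 187 196 198]
```

The cameras see the band's front surface, 4 mm nearer than the axis, so about 1.5 rows lower. That accounts for the offset, and the kinematics and vision now agree on about 6 mm more and y -1 mm.

Call:
carry_out(moves=[[0, -0.1, -0.1, 0], [0, 0, -0.2, 0], [0, 0, -0.2, 0], [0, 0, -0.1, 0], [0, 0, 0, 0], [0, 0, 0, 0]])

```text
time_s: 40.25
tool_pos: [0.4847, -0.3016, 0.3787]
tool_rot: [-97.6, 88.3, -170.5]
force: [0.2, 0.5, -0.2]
grip_width: 0.0253
```

```bash
python3 t.py; python3 v.py 7 | tail -26
python3 - <<'E'
from h import *
h=load('c7.png')[0].astype(int).sum(2)//3
for v in range(120,133): print(v,h[v,205:220])
m=load('s7.png')[1]; n=load('c7.png')[1]
# front surface of the band if centred and level: nearest point of sheath to each camera
P=np.array([.4775,-.303,.12])
for c in(m,n):
    E=c['extrinsics'];C=-E[:3,:3].T@E[:3,3]; d=(C-P)*[1,1,0]; d/=np.linalg.norm(d); print(proj(c,[P,P+.004*d]))
E
```

```text
40.25 [ 0.4847 -0.3016  0.3787] axis [-0.0288 -0.0048 -0.9996] jaw 17.1 grasp [ 0.48   -0.3024  0.2153] jaw_z -0.0289 f [ 0.2  0.5 -0.2] [ 51.6  11.8 -25.8  95.5   6.3  75.4  41.6]
250 [83 43 22 25 27 26 23 19 25 17 20 15 34 54]
251 [88 45 24 26 19 23 21 24 25 18 23  9 38 58]
252 [101  66  42  28  29  20  24  21  22  20  27  28  47  68]
253 [122  94  71  51  40  37  33  36  32  37  41  50  64  79]
254 [137 120 100  87  73  70  67  69  65  65  66  71  80  95]
255 [141 136 127 121 113 109 112 110 103  96  89  84  90 106]
256 [146 146 141 137 134 140 145 140 129 115  98  90 100 117]
257 [146 146 147 145 143 153 162 164 149 126 102  95 110 128]
258 [144 148 147 147 149 161 177 178 165 133 108 100 112 131]
259 [147 147 147 147 148 164 188 195 177 140 106  98 119 137]
260 [148 149 145 147 149 164 188 198 182 147 116 100 113 138]
261 [147 149 147 148 147 163 189 199 182 146 113 103 120 137]
262 [150 151 146 147 145 160 188 200 186 150 118 112 129 142]
263 [150 146 147 148 148 163 190 201 187 156 123 124 139 146]
264 [148 147 146 146 145 162 188 201 187 156 130 131 142 146]
265 [147 150 141 
[... 940 characters left out ...]
9 199 197 187 165 144 152 172 188 194 196 198 198 194]
125 [198 199 198 194 184 163 139 136 150 169 187 196 199 199 199]
126 [199 201 199 191 171 145 132 125 128 144 174 194 200 198 197]
127 [200 199 198 188 163 132 118 115 117 135 169 192 198 199 197]
128 [200 201 197 190 172 142 125 115 121 148 175 195 198 197 198]
129 [200 198 199 196 188 172 157 143 135 153 179 195 197 199 197]
130 [200 198 200 198 196 193 186 169 145 149 172 192 198 199 196]
131 [200 199 197 198 199 197 194 180 157 148 161 184 196 197 197]
132 [199 199 199 199 199 199 199 192 176 160 154 173 191 197 198]
[[242.46247186 267.75398438]
 [242.58358919 269.32147244]]
[[212.07771284 127.88008225]
 [212.19497977 128.7848736 ]]
```

Kinematics put the band at (0.4772, -0.3029, 0.1193) against the port at (0.4775, -0.303, 0.120). The side view gives the band at row 269.8 against a target of 269.3. I'll settle briefly, recheck and hand in.

Call:
carry_out(moves=[[0, 0, 0, 0], [0, 0, 0, 0], [0, 0, 0, 0]])

```text
time_s: 40.65
tool_pos: [0.4848, -0.3016, 0.379]
tool_rot: [-97.0, 88.3, -169.9]
force: [0.1, 0.6, -0.9]
grip_width: 0.0249
```

```bash
python3 t.py; python3 -c "
from cell import env
print(env.sign_off())"
```

```text
40.65 [ 0.4848 -0.3016  0.379 ] axis [-0.0284 -0.0051 -0.9996] jaw 17.1 grasp [ 0.4801 -0.3024  0.2155] jaw_z -0.0287 f [ 0.1  0.6 -0.9] [ 51.6  11.7 -25.8  95.4   6.3  75.4  41.6]
the job is handed in; nothing more can be done
None
```

I set the plug down upright near the middle of the soldering board. I then drew the probe from the rack, lowered it into the open port and handed the job in at 40.7 s, still holding it there.

**Last checks:**
- **Height:** the arm's pose puts the dark band at 119.5 mm, against the lid top at 120 mm. The side camera suggests it may be about 1 mm low.
- **Centring:** the arm's pose puts the probe within about 0.5 mm of the port axis. The side camera disagreed slightly, showing it 1 to 1.5 mm toward +x.
- **Steadiness:** the pose was steady, and readings stayed at noise level (about 1 N) all the way down, so there was no sign of touching the kiln.
- **Tilt:** the probe is about 1.7° off vertical by the arm's pose, because the tool kept picking up tilt during moves.

**Bench contact:** the tilt had reached about 5°, so before fetching the probe I squared the tool by pressing the open fingertips on a clear patch of bench. The readings I took peaked at about 18 N.

I had used all 12 picture views before the last part of the descent, so the final position was checked only from pixel values and the arm's pose.

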